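# Tighten an objective's retaining ring with a two-pin lens spanner

### The arm

A 6-joint arm with a two-finger parallel gripper is mounted at the origin on the work surface. World frame = base frame: x ahead of the robot, y to its left, z up, the work surface at z = 0. Lengths are in m, angles in degrees, forces in N, time in s.
With the tool pointing down it reaches from about 0.375 to 0.9 m from the base axis. Payload 3.1 kg.
Tool frame: the origin (TCP) lies at the very end of the fingers, on their centre line; the grasp point (between the pads) lies 19 mm behind it (bot.hold_point_z is the z of the grasp point in the tool frame, in m); z points along the fingers, y is the line along which they close (so a half turn about z gives the same grasp; the last joint's range is limited). The gripper opens to 87 mm and grips with 3 to 60 N. Pads are 19 mm wide; open, the fingers measure 117 mm over their backs; the gripper's body (75 mm by 190 mm) begins 51 mm behind the grasp point.
Start: joints at [-10.227, 30.224, 82.088, -0, 67.689, -10.227], TCP at [0.625, 0, 0.223] pointing down, gripper open.
Joint ranges: [-176.69, 176.69], [-43.24, 126.21], [12.49, 139.97], [-82, 262], [0, 151.66], [-163.58, 163.58]. Speed limits (degrees/s): [159.86, 159.86, 180, 180, 180, 180].

### API

Orientations are given as a 3x3 rotation matrix whose columns are the frame's x, y, z axes.
In Python, from rig import bot, capture, camera_model gives the robot as it stands.
- The arm moves only by the tool apply_moves, never from a script. Its argument "plan" is text: rows parted by semicolons, each of 6 numbers parted by spaces: the shift along the tool's x, y, z in units of 0.05 m (1.0 is 0.05 m), then the turn, a rotation vector about the tool's x, y, z in units of 360 degrees (1.0 is 360 degrees). In form: dx dy dz ax ay az; .... A call has 1 to 10 rows; each row shifts and turns the commanded pose from where the row before left it, along the tool's axes as they then stand; what a row does not reach is not made up. A row lasts 1/12 s, in which the tool goes at most 41.7 mm and 7.16 degrees, less where a joint would pass 70% of its speed; a pose out of reach is approached as far as the arm can. A call with a number of a shift or a turn outside -1 to 1 is refused whole. A call with a gripper value outside its range is refused whole. "gripper" is the gripper command: -1 is shut, 1 is fully open, values between are in proportion, set as the call begins (left out, the last holds). The fingers move at their own pace and stop on an object; the grip force is fixed at half the most. Time passes only in rows, so rows that do not move let the fingers close. It gives the time, the measured TCP pose, the force, the opening and the grip force at its end, in the units of the state.
- bot.read_state(): the state, without advancing time (a new reading comes with each control period).
- capture(name): name is "scene" or "side" or "wrist"; returns the picture (400x640x3 uint8, red, green, blue); there is no depth.
- camera_model(name): a dict with "vertical_fov" (degrees; the focal length in pixels is half the picture's height over the tangent of half this angle, whatever the lens; pixels are square), "cx", "cy" (the principal point, pixels), "position" and "rotation" of the camera in the world; the wrist camera has in their place "hand_eye" (4x4, takes a point from camera to tool coordinates, whose origin is the TCP and whose axes are the flange's). Camera axes: x right, y down, z forward; pixel columns grow to the right and rows downward; lengths in m; the calibration is good to about 2 mm. A picture is of the moment at which its call begins: read the wrist's pose just before it. camera_model takes no time and is no camera call.
- bot.hand_in(): hands the job in; it is judged then, once.
The state is a dict: "time_s": time; "joint_positions": joint angles; "qvel": joint speeds; "tau": joint torques, N m; "position": TCP position; "tcp_rot": TCP orientation; "force": force on the tool from outside, world axes, zero at the start; "moment": the same for the moment, N m; "opening": opening from 0.0 (shut) to 1.0 (fully open); "grasp_force": force on a finger pad.
Only numpy, scipy, OpenCV 4.12 (cv2) and the standard library are available. Lean on these libraries where they do the work, as an engineer would, in place of code of your own. Each camera call takes 0.05 s, during which the arm holds its last target. There are 200 camera calls.

### The job

The front lens of the stereo microscope head lying in the service cradle is only held by a loose retaining ring. Take the two-pin spanner from its rest, set both its pins fully into the ring's two holes before you turn anything, and screw the ring clockwise until it stops, fully home, without touching the glass. Then lower the spanner gently back into both notches of its rest, pins down, let go of it only there, and leave everything else on the bench where it is.

Things in the scene. Friction and masses are not known exactly. Their poses are not given: they have to be found in the camera images.
- retaining_ring (a joint): Turn of the bare aluminium ring that retains the front lens: 0 = loose, growing clockwise (seen by someone looking at its face), 1.20 = hard stop, fully home. Starts between 0.05 and 0.50. It only turns (no travel along its axis), with a steady drag of about 0.2 N m, and stays where it is left. Two white index lines on the barrel's rim stand beside the two holes when it is home.
- ring_face (a point): Centre of the retaining ring's outer face, turning with it. Ring: aluminium, 76 mm outside, 46 mm inside, 9 mm thick, set 1 mm proud in the black 91 mm objective barrel. z points straight out of the face, leaning 30 degrees from vertical; the centre is 200 mm above the bench. The two spanner holes lie at y = +30 and -30 mm.
- hole_a (a point): Mouth, on the outer face, of one of the ring's two round spanner holes (8.5 mm wide, through the 9 mm ring, 60 mm apart centre to centre). Same axes as ring_face (z straight out of the hole).
- hole_b (a point): Mouth of the other spanner hole.
- lens: The domed front lens, 44 mm wide, inside the ring, its crown 3 mm below the ring's face. Origin at the centre of the ring's face, z out of the objective. It must not be touched.
- scope: White stereo microscope head upside down in an aluminium cradle fixed to the bench, leaning 30 degrees. Origin on the bench below the ring's centre; the ring faces up and to its -x. Cradle: x -50 to 150 mm, y +-75 mm; two black eyepiece tubes reach x 190 mm; zoom knobs reach y +-74 mm at 115 mm height. Highest: the ring's rim, 223 mm. The side before the ring (-x) is free.
- spanner: Two-pin lens spanner, steel, 0.3 kg: a straight flat-sided bar 150 mm long (x), 12 thick (y), 20 high (z), two legs down (-z) at x = +-30. Origin: middle of the bar. Legs 10 mm thick, ending in tapered pins 6 mm thick, 7 long, tips at z = -60. A dark clamp block (16 along x, 20 thick, 26 high) over each leg leaves 44 mm of bare bar in the middle. Same when turned half round. Starts in its rest.
- pin_a (a point): Tip of the spanner's pin at its +x end.
- pin_b (a point): Tip of the spanner's pin at its -x end.
- rest: The spanner's rest, grey plastic, fixed: base plate 160 x 80 x 10 mm and two uprights at x = +-60 mm (12 mm thick, 40 mm wide), each with an open notch on top. Origin on the bench under its centre; the bar lies along x in both notches, legs hanging between the uprights. Notch floor 75 mm above the bench, 16 mm wide for 9 mm, then flaring to 38 mm at 92 mm height.
- rest_seat (a point): Where the middle of the spanner's bar is when it lies in the rest: over the rest's centre, 85 mm above the bench; x along the notches.
- tip_box: Bystander: closed pipette tip box, blue base, pale lid, 108 x 74 x 60 mm. Origin at the centre of its underside.
- eyepiece_1: Bystander: microscope eyepiece (black, bright sleeve down) standing on the bench, 44 mm wide, 56 mm high. Origin at the centre of its underside.
- eyepiece_2: Bystander: the other eyepiece. Origin at the centre of its underside.
- dust_cap: Bystander: grey objective dust cap, 82 mm wide, 20 mm high. Origin at the centre of its underside.
- jar: Bystander: white jar with white lid, 88 mm wide, 105 mm high. Origin at the centre of its underside.
- dishes: Bystander: three stacked petri dishes, 90 mm wide, 45 mm high. Origin at the centre of its underside.
- screwdriver: Bystander: screwdriver lying flat, 180 mm long. Origin at the centre of its underside.
Things that resemble listed ones, but are neither listed nor needed, are in the scene too. There is more than one size of the spanner; the job needs the largest.

How it is judged (in metres and radians):
On the way, in this order (a step that is already met when the one before it is completed fails the run):
1. both pins of the spanner are at least 4 mm deep in the two holes of the ring, which has not been turned yet (its holes have moved less than 6 mm) (((z of pin_a in the frame of hole_a below -0.004 m and distance between pin_a and hole_a below 0.0085 m and z of pin_b in the frame of hole_b below -0.004 m and distance between pin_b and hole_b below 0.0085 m) or (z of pin_a in the frame of hole_b below -0.004 m and distance between pin_a and hole_b below 0.0085 m and z of pin_b in the frame of hole_a below -0.004 m and distance between pin_b and hole_a below 0.0085 m)) and distance of hole_a from where it was at the start of the episode below 0.006 m), for 0.2 s.
2. the ring is turned home (within 0.05 rad of its stop) while both pins are still in its holes (((z of pin_a in the frame of hole_a below -0.004 m and distance between pin_a and hole_a below 0.0085 m and z of pin_b in the frame of hole_b below -0.004 m and distance between pin_b and hole_b below 0.0085 m) or (z of pin_a in the frame of hole_b below -0.004 m and distance between pin_a and hole_b below 0.0085 m and z of pin_b in the frame of hole_a below -0.004 m and distance between pin_b and hole_a below 0.0085 m)) and value of joint retaining_ring above 1.15 rad), for 0.2 s.
At the end, for the whole second after the job is handed in: The ring is within 0.05 rad of its stop (joint above 1.15); the spanner lies at rest, released, in both notches of its rest with its pins down: bar middle within 16 mm of rest_seat in plan and 4 mm in height, upright within 0.1 rad, its bar within 0.12 rad of the rest's x axis (value of joint retaining_ring above 1.15 rad and horizontal distance between spanner and rest_seat below 0.016 m and z of spanner in the frame of rest_seat between -0.004 and 0.004 m and angle between spanner's own z axis and vertical below 0.1 rad and angle between the x axis of spanner and the x axis of rest, either way round below 0.12 rad and linear speed of spanner below 0.02 m/s and angular speed of spanner below 0.1 rad/s and contact force between spanner and the fingers below 1 N); the robot touches nothing.
It fails at once if the lens is touched (over 0.5 N) (contact force between lens and anything else above 0.5 N).
It fails at once if the spanner is dropped into its rest: let go of over it while more than 12 mm above its seat (horizontal distance between spanner and rest_seat below 0.05 m and z of spanner in the frame of rest_seat above 0.012 m and contact force between spanner and the fingers below 0.2 N).
It fails at once if a bystander is pushed more than 30 mm (distance of any of tip_box, eyepiece_1, eyepiece_2, dust_cap, jar, dishes, screwdriver from where it was at the start of the episode above 0.03 m).
It also fails if it takes over 58 s, if anything falls off the work surface, if the arm or the gripper's body presses on something with over 40 N, if the wrist force passes 120 N, or if a joint passes its speed limit or range.

## Working session

There is one attempt and no reset: what is moved stays moved. The work goes in short steps, Python scripts to look and compute and a tool call to move; the robot and the scene stay as the last step left them, time stands still between calls to the robot, and variables do not carry over. Pictures are saved under pics/ and viewed, at most 10 in all, crops included, and the job is handed in when it is done.

Besides the shell and the picture viewer there is one more tool, called after "Request:" in YAML: its name, and indented under it one key for each argument. apply_moves: Moves the arm, as the interface text tells. Its arguments: {"type":"object","properties":{"plan":{"type":"string"},"gripper":{"type":"number"}},"required":["plan"]}

```bash
ls; mkdir -p pics
python3 - <<'E'
from rig import bot, capture, camera_model
import cv2,json
for n in ["scene","side","wrist"]:
    cv2.imwrite(f"pics/{n}0.png",capture(n)[:,:,::-1]); m=camera_model(n); print(n,m)
s=bot.read_state(); print(s, bot.hold_point_z)
E
```

```text
pics
scene {'vertical_fov': 51.061331437999925, 'cx': 319.4241490229586, 'cy': 198.5571226524512, 'position': array([1.19725362, 0.75955824, 0.83743786]), 'rotation': array([[-0.70696177,  0.42294676, -0.56685191],
       [ 0.70724423,  0.42646565, -0.56385516],
       [ 0.00326215, -0.79952679, -0.60062157]])}
side {'vertical_fov': 55.139053164213145, 'cx': 320.4163930183113, 'cy': 203.63629843588276, 'position': array([ 0.10729681, -0.54879895,  0.61505721]), 'rotation': array([[ 0.84111638, -0.29371662,  0.45415172],
       [-0.54067098, -0.43476909,  0.7201741 ],
       [-0.01407597, -0.85129689, -0.52449545]])}
wrist {'vertical_fov': 59.14273697538906, 'cx': 317.66098785081954, 'cy': 199.5879908946759, 'hand_eye': array([[-3.89662408e-04, -9.56412041e-01, -2.92020300e-01,
         7.99771344e-02],
       [ 9.99999919e-01, -4.02633556e-04, -1.56797144e-05,
         7.79251560e-05],
       [-1.02580904e-04, -2.92020282e-01,  9.56412121e-01,
        -1.62765213e-01],
       [ 0.00000000e+00,  0.00000000e+00,  0.00000000e+00,
         1.00000000e+00]])}
{'time_s': 0.15, 'joint_positions': array([-1.02287116e+01,  3.02690718e+01,  8.21401971e+01,  7.92051552e-04,
        6.76896903e+01, -1.02268615e+01]), 'qvel': array([-0.07734333, -0.15688886, -0.24242783, -0.04249743, -0.10829051,
       -0.05100876]), 'tau': array([ 9.14956272e-04, -4.40429199e+01, -1.76841742e+01,  6.33679633e-02,
        5.52540855e-02, -1.06930895e-04]), 'position': array([6.24429600e-01, 1.20925020e-04, 2.21767586e-01]), 'tcp_rot': array([[ 3.78196771e-05,  9.99998559e-01, -1.69744294e-03],
       [ 9.99999948e-01, -3.72777489e-05,  3.19292028e-04],
       [ 3.19228291e-04, -1.69745492e-03, -9.99998508e-01]]), 'force': array([-0.31241576, -0.25934045, -0.19903847]), 'moment': array([ 0.01244813,  0.00742597, -0.03938135]), 'grasp_force': 0.0, 'opening': 0.9966867227757323} -0.0187
```

View pics/scene0.png

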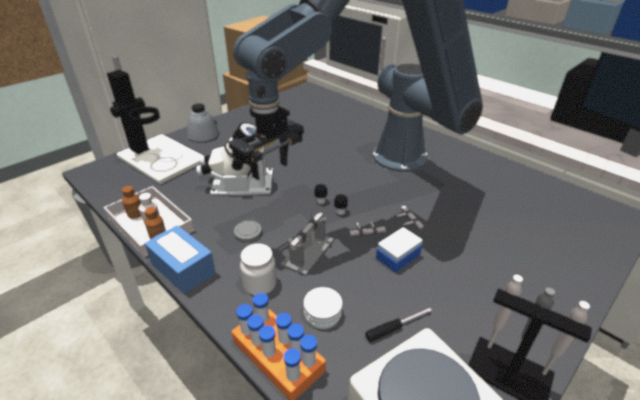

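View pics/side0.png

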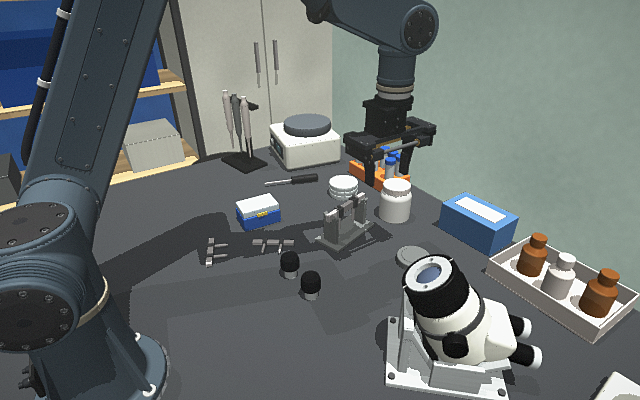

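Candidates for the spanner: the bar in the grey rest (side 345,210; scene 310,235), and two small spanners lying flat at side (213,250) and (273,245). I choose the one in the rest because it is the largest. The ring is at side (430,273).

Run:
```python
import cv2
a=cv2.imread("pics/side0.png")[180:320,300:490]
cv2.imwrite("pics/sidecrop.png",cv2.resize(a,None,fx=4.2,fy=4.2,interpolation=cv2.INTER_CUBIC))
```

```text
(no output)
```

View pics/sidecrop.png

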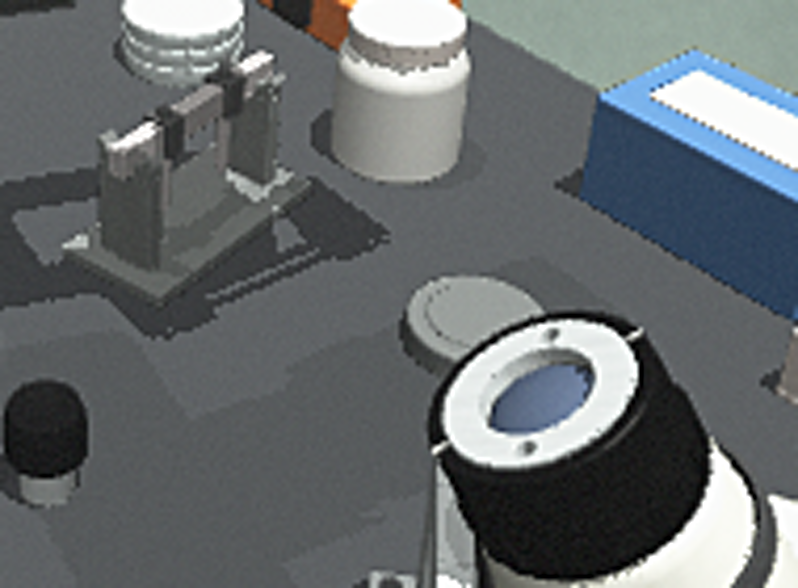

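The crop shows the big spanner in its rest, with its clamp blocks at crop (172,130) and (234,90). The ring holes are at crop (551,334) and (528,448), and the index lines at (637,336) and (440,448).

```bash
cat > h.py <<'E'
import numpy as np, cv2
from rig import bot, capture, camera_model
from scipy.optimize import least_squares
from scipy.spatial.transform import Rotation as Ro
def cam(n,s=None):
    m=camera_model(n); f=200/np.tan(np.radians(m["vertical_fov"])/2)
    if n=="wrist":
        T=m["hand_eye"]; R=s["tcp_rot"]@T[:3,:3]; p=s["position"]+s["tcp_rot"]@T[:3,3]
    else: R,p=m["rotation"],m["position"]
    return f,m["cx"],m["cy"],R,p
def proj(c,P):
    f,cx,cy,R,p=c; q=(np.atleast_2d(P)-p)@R; return np.c_[f*q[:,0]/q[:,2]+cx,f*q[:,1]/q[:,2]+cy]
def atz(c,uv,z):
    f,cx,cy,R,p=c; uv=np.atleast_2d(uv); d=np.c_[(uv[:,0]-cx)/f,(uv[:,1]-cy)/f,np.ones(len(uv))]@R.T
    return p+d*((z-p[2])/d[:,2])[:,None]
def ringR(yaw,th):  # z leans 30deg toward scope -x
    Rs=Ro.from_euler('z',yaw).as_matrix()@Ro.from_euler('y',-30,degrees=True).as_matrix()
    return Rs, Rs@Ro.from_euler('z',th).as_matrix()
E
python3 - <<'E'
from h import *
c=cam("side"); full=lambda a: np.array([300,180])+np.array(a,float)/4.2
print(atz(c,full([[172,118],[234,78],[130,136],[258,62]]),0.098))
holes=full([[551,334],[528,448]]); idx=full([[637,336],[440,448]])
ell=full([[443,415],[640,360],[470,362],[615,322],[522,468],[620,410],[560,321]])
def res(x):
    Rs,Rr=ringR(x[2],x[3]); C=np.array([x[0],x[1],.2])
    h=C+np.array([[0,.03,0],[0,-.03,0]])@Rr.T
    i=C+.042*np.array([[np.cos(x[4]),np.sin(x[4]),0],[-np.cos(x[4]),-np.sin(x[4]),0]])@Rs.T
    r=[(proj(c,h)-holes).ravel(),(proj(c,i)-idx).ravel()*.5]
    a=np.linspace(0,2*np.pi,180); e=proj(c,C+.038*np.c_[np.cos(a),np.sin(a),0*a]@Rs.T)
    r.append(np.min(np.linalg.norm(ell[:,None]-e[None],axis=2),1))
    return np.concatenate(r)
C0=atz(c,holes.mean(0),.2)[0]
best=min((least_squares(res,[*C0[:2],y,t,u]) for y in np.arange(0,6.3,.8) for t in (0,1.5,3,4.5) for u in (0,1,2)),key=lambda r:r.cost)
print(best.x,best.cost,np.degrees(best.x[2:]),np.round(best.fun,2))
w=cam("wrist",bot.read_state()); print(proj(w,[[*best.x[:2],.2]]), )
E
```

```text
[[0.58635036 0.11411996 0.098     ]
 [0.64546195 0.13061463 0.098     ]
 [0.55431164 0.11175484 0.098     ]
 [0.6700356  0.13787281 0.098     ]]
[ 0.49578375 -0.2508491   5.56028265  6.04328467  0.32870395] 1.9519219934723362 [318.58072895 346.254706    18.83334917] [-0.22 -0.05 -0.18  0.17  0.   -0.31  0.27 -0.44  0.53  0.55  0.33  1.3
  0.61  0.59  0.57]
[[151.83042974 538.37254425]]
```

View pics/wrist0.png

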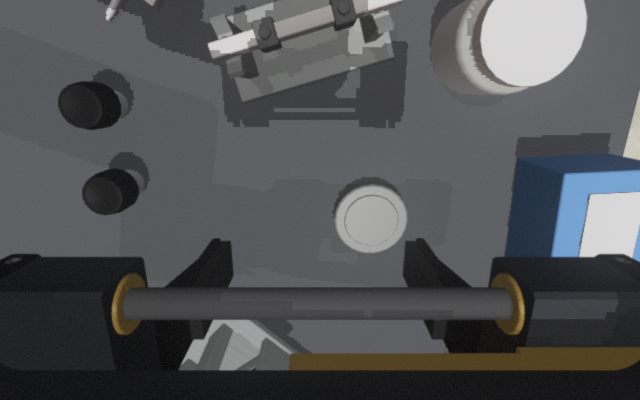

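The wrist picture shows the bar at its top edge, with clamp blocks at (265,33) and (344,10). That agrees with the spanner being near (0.616, 0.122) with a bar yaw of about 15.6°. I'll plan the hover above it.

```bash
cat >> h.py <<'E'
def rows(P,R,n,s=None):
    s=s or bot.read_state(); R0=s["tcp_rot"]; rv=Ro.from_matrix(R0.T@R).as_rotvec()/n
    d=(np.array(P)-s["position"])/n; out=[]; Rc=R0
    for k in range(n):
        out.append(np.r_[Rc.T@d/.05, rv/2/np.pi]); Rc=Rc@Ro.from_rotvec(rv).as_matrix()
    o=np.array(out); print("dist %.1f ang %.2f/row"%(np.linalg.norm(d)*1000,np.degrees(np.linalg.norm(rv))))
    print("; ".join(" ".join("%.4g"%round(v,4) for v in r) for r in o))
def down(b):  # tool x along bar yaw b (rad), z down
    return np.array([[np.cos(b),np.sin(b),0],[np.sin(b),-np.cos(b),0],[0,0,-1.]]).T
E
python3 - <<'E'
from h import *
print([a for a in dir(bot) if a[0]!='_'])
s=bot.read_state(); w=cam("wrist",s); print(atz(w,[[265,33],[344,10]],.098), atz(w,[[530,32]],.105))
rows([.60,.12,.24],down(np.radians(15.6)),11)
E
```

```text
['PlanningError', 'hand_in', 'hold_point_z', 'read_state']
[[0.58521829 0.12205991 0.098     ]
 [0.64358445 0.13736556 0.098     ]] [[0.7779971  0.12156803 0.105     ]]
dist 11.2 ang 6.76/row
0.218 -0.0445 -0.033 -0 0 0.0188; 0.2112 -0.0698 -0.033 -0 0 0.0188; 0.2015 -0.0942 -0.033 -0 0 0.0188; 0.189 -0.1173 -0.033 -0 0 0.0188; 0.1739 -0.1387 -0.033 -0 0 0.0188; 0.1564 -0.1582 -0.033 -0 0 0.0188; 0.1366 -0.1756 -0.033 -0 0 0.0188; 0.115 -0.1904 -0.033 -0 0 0.0188; 0.0918 -0.2026 -0.0331 -0 0 0.0188; 0.0673 -0.212 -0.0331 -0 0 0.0188; 0.0419 -0.2185 -0.0331 -0 0 0.0188
```

Request:
apply_moves:
  plan: "0.218 -0.045 -0.033 0 0 0.0188; 0.211 -0.07 -0.033 0 0 0.0188; 0.202 -0.094 -0.033 0 0 0.0188; 0.189 -0.117 -0.033 0 0 0.0188; 0.174 -0.139 -0.033 0 0 0.0188; 0.156 -0.158 -0.033 0 0 0.0188; 0.137 -0.176 -0.033 0 0 0.0188; 0.115 -0.19 -0.033 0 0 0.0188; 0.092 -0.203 -0.033 0 0 0.0188; 0.067 -0.212 -0.033 0 0 0.0188"
  gripper: 0.3

```text
time_s: 0.98
position: [0.6023, 0.1096, 0.2387]
tcp_rot: [[0.927, 0.374, -0.001], [0.374, -0.927, 0.0], [-0.001, -0.0, -1.0]]
force: [0.4, 0.2, 0.3]
opening: 0.651
grasp_force: 0.0
```

Request:
apply_moves:
  plan: "0.042 -0.219 -0.033 0 0 0.0188; 0 0 0 0 0 0; 0 0 0 0 0 0; 0 0 0 0 0 0"

```text
time_s: 1.32
position: [0.6005, 0.1195, 0.2404]
tcp_rot: [[0.963, 0.271, -0.0], [0.271, -0.963, -0.0], [-0.001, 0.0, -1.0]]
force: [0.3, 0.3, 0.4]
opening: 0.652
grasp_force: 0.0
```

Run:
```python
from h import *
s=bot.read_state(); print(s["position"],s["joint_positions"],s["tcp_rot"])
cv2.imwrite("pics/w1.png",capture("wrist")[:,:,::-1]); np.save("w1s.npy",s,allow_pickle=True)
```

```text
[0.60049943 0.11952177 0.24039385] [ 8.25426673e-01  2.81517194e+01  8.28289395e+01 -2.83962362e-02
  6.90458168e+01  7.51350597e+01] [[ 9.62689123e-01  2.70609396e-01 -4.55332264e-04]
 [ 2.70609188e-01 -9.62689175e-01 -4.69439808e-04]
 [-5.65378264e-04  3.28707503e-04 -9.99999786e-01]]
```

View pics/w1.png

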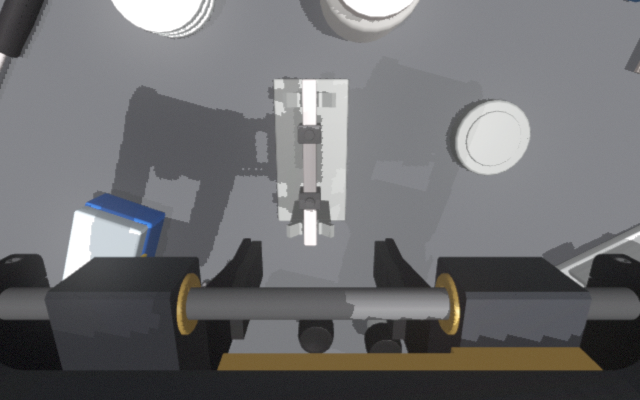

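The bar is nearly vertical in the picture, from (308,80) to (310,244), with clamps at (309,133) and (309,199). Its centre is about (309,163).

Run:
```python
from h import *
s=np.load("w1s.npy",allow_pickle=True).item(); w=cam("wrist",s)
e=atz(w,[[309,80],[310,244]],.095); print(e,e.mean(0),np.linalg.norm(e[1]-e[0]),np.degrees(np.arctan2(*(e[0]-e[1])[1::-1])))
g=cv2.cvtColor(cv2.imread("pics/w1.png"),cv2.COLOR_BGR2GRAY).astype(int)
for r in (90,110,155,165,175,225,238): print(r,g[r,296:324])
b=atz(w,[[275,80],[348,80],[345,219],[275,219]],.01);print(b,b.mean(0))
```

```text
[[0.68515978 0.15023402 0.095     ]
 [0.54286962 0.11041364 0.095     ]] [0.6140147  0.13032383 0.095     ] 0.14775707627742843 15.634453978791099
90 [159 158 148 148 146 155 213 251 255 255 255 255 255 255 255 255 255 255
 255 244 207 206 209 212 214 214 211 210]
110 [143 144 150 189 206 208 204 241 255 255 255 254 255 255 255 255 255 255
 255 242 198 206 212 213 213 214 214 213]
155 [137 137 137 137 138 136 128 160 178 179 178 178 179 178 177 176 174 172
 172 157 129 134 139 139 138 149 198 208]
165 [140 138 137 135 136 137 140 156 175 178 177 177 177 176 175 175 173 172
 172 157 128 133 138 137 136 139 156 197]
175 [151 151 150 151 151 150 151 156 172 179 177 176 176 176 175 174 173 173
 172 157 130 131 133 135 143 185 200 205]
225 [178 177 179 196 206 203 149 143 224 252 254 254 254 253 253 254 255 255
 255 241 179 138 155 200 208 193 170 163]
238 [135 134 135 135 136 136 137 152 218 249 254 253 252 252 252 253 254 255
 255 243 193 146 136 137 136 135 135 136]
[[0.67734683 0.18744009 0.01      ]
 [0.69819056 0.11317467 0.01      ]
 [0.54786229 0.070586   0.01      ]
 [0.52540835 0.15054938 0.01      ]] [0.612202   0.13043753 0.01      ]
```

Run:
```python
from h import *
s=bot.read_state()
rows([.614,.1303,.14],down(np.radians(15.65)),4)
s["position"]=np.array([.614,.1303,.14]); s["tcp_rot"]=down(np.radians(15.65))
rows([.614,.1303,.0663],down(np.radians(15.65)),5,s)
```

```text
dist 25.5 ang 0.01/row
0.0796 -0.0347 0.5021 0 0 -0; 0.0796 -0.0347 0.5021 0 0 -0; 0.0795 -0.0347 0.5021 0 0 -0; 0.0794 -0.0346 0.5021 0 0 -0
dist 14.7 ang 0.00/row
0 0 0.2948 0 0 0; 0 0 0.2948 0 0 0; 0 0 0.2948 0 0 0; 0 0 0.2948 0 0 0; 0 0 0.2948 0 0 0
```

Request:
apply_moves:
  plan: "0.08 -0.035 0.5 0 0 0; 0.08 -0.035 0.5 0 0 0; 0.08 -0.035 0.5 0 0 0; 0.08 -0.035 0.5 0 0 0; 0 0 0.295 0 0 0; 0 0 0.295 0 0 0; 0 0 0.295 0 0 0; 0 0 0.295 0 0 0; 0 0 0.295 0 0 0; 0 0 0 0 0 0"

```text
time_s: 2.2
position: [0.612, 0.13, 0.0638]
tcp_rot: [[0.963, 0.268, -0.006], [0.268, -0.963, -0.0], [-0.006, -0.001, -1.0]]
force: [0.1, -0.9, 0.3]
opening: 0.649
grasp_force: 0.0
```

Request:
apply_moves:
  plan: "0 0 0 0 0 0; 0 0 0 0 0 0; 0 0 0 0 0 0"
  gripper: 0.1

```text
time_s: 2.45
position: [0.6151, 0.1308, 0.0681]
tcp_rot: [[0.963, 0.268, 0.002], [0.268, -0.963, 0.0], [0.002, 0.001, -1.0]]
force: [0.4, -0.1, 0.5]
opening: 0.563
grasp_force: 0.0
```

Request:
apply_moves:
  plan: "0 0 0 0 0 0; 0 0 0 0 0 0; 0 0 0 0 0 0; 0 0 0 0 0 0; 0 0 0 0 0 0; 0 0 0 0 0 0; 0 0 0 0 0 0; 0 0 0 0 0 0; 0 0 0 0 0 0; 0 0 0 0 0 0"
  gripper: -1

```text
time_s: 3.28
position: [0.6141, 0.131, 0.067]
tcp_rot: [[0.963, 0.268, -0.0], [0.268, -0.963, -0.0], [-0.0, 0.0, -1.0]]
force: [-1.3, 0.5, 0.9]
opening: 0.138
grasp_force: 30.0
```

Run:
```python
from h import *
s=bot.read_state(); print(s["position"],s["opening"],s["grasp_force"],s["force"]); np.save("grasp.npy",s,allow_pickle=True)
rows([.614,.1303,.30],s["tcp_rot"],8)
```

```text
[0.61408242 0.13099706 0.06699357] 0.13804119113225255 29.99956081621349 [-1.33540349  0.52473827  0.88284744]
dist 29.1 ang 0.00/row
-0.0007 0.0017 -0.5825 0 0 0; -0.0007 0.0017 -0.5825 0 0 0; -0.0007 0.0017 -0.5825 0 0 0; -0.0007 0.0017 -0.5825 0 0 0; -0.0007 0.0017 -0.5825 0 0 0; -0.0007 0.0017 -0.5825 0 0 0; -0.0007 0.0017 -0.5825 0 0 0; -0.0007 0.0017 -0.5825 0 0 0
```

```bash
cat >> h.py <<'E'
def tgt(C,yaw,th,h,lat=0,lx=0):  # tips h above face
    _,Rr=ringR(yaw,th); n=Rr[:,2]; x=Rr[:,1]; y=np.cross(-n,x); R=np.c_[x,y,-n]
    return np.array(C)+n*(.042+h)+lat*y+lx*x, R
E
python3 - <<'E'
from h import *
s=bot.read_state(); s["position"]=np.array([.614,.1303,.30])
P,R=tgt([.4958,-.2508,.2],np.radians(-41.42),np.radians(-13.75),.05,-.06)
print(P,R); rows(P,R,16,s)
E
```

```text
[ 0.43289205 -0.17628223  0.25053408] [[ 0.79697118  0.47355766  0.37494009]
 [ 0.59221051 -0.73475628 -0.33078683]
 [ 0.11884295  0.48567103 -0.8660254 ]]
dist 22.5 ang 2.22/row
-0.3209 0.3085 0.0619 -0.0048 0.0021 -0.0033; -0.328 0.2998 0.0668 -0.0048 0.0021 -0.0033; -0.3349 0.291 0.0714 -0.0048 0.0021 -0.0033; -0.3418 0.2818 0.0756 -0.0048 0.0021 -0.0033; -0.3485 0.2724 0.0795 -0.0048 0.0021 -0.0033; -0.355 0.2627 0.083 -0.0048 0.0021 -0.0033; -0.3614 0.2528 0.0861 -0.0048 0.0021 -0.0033; -0.3677 0.2427 0.0888 -0.0048 0.0021 -0.0033; -0.3737 0.2323 0.0911 -0.0048 0.0021 -0.0033; -0.3796 0.2218 0.093 -0.0048 0.0021 -0.0033; -0.3853 0.2111 0.0946 -0.0048 0.0021 -0.0033; -0.3907 0.2003 0.0957 -0.0048 0.0021 -0.0033; -0.396 0.1893 0.0965 -0.0048 0.0021 -0.0033; -0.401 0.1782 0.0968 -0.0048 0.0021 -0.0033; -0.4058 0.167 0.0968 -0.0048 0.0021 -0.0033; -0.4104 0.1557 0.0963 -0.0048 0.0021 -0.0033
```

Request:
apply_moves:
  plan: "0 0 -0.2 0 0 0; 0 0 -0.3 0 0 0; 0 0 -0.4 0 0 0; 0 0 -0.5 0 0 0; 0 0 -0.6 0 0 0; 0 0 -0.6 0 0 0; 0 0 -0.6 0 0 0; 0 0 -0.6 0 0 0; 0 0 -0.5 0 0 0; 0 0 -0.36 0 0 0"

```text
time_s: 4.12
position: [0.6142, 0.1311, 0.3029]
tcp_rot: [[0.963, 0.268, 0.003], [0.268, -0.963, 0.0], [0.003, 0.001, -1.0]]
force: [-0.3, 0.0, -3.6]
opening: 0.136
grasp_force: 30.0
```

Request:
apply_moves:
  plan: "-0.321 0.308 0.062 -0.0048 0.0021 -0.0033; -0.328 0.3 0.067 -0.0048 0.0021 -0.0033; -0.335 0.291 0.071 -0.0048 0.0021 -0.0033; -0.342 0.282 0.076 -0.0048 0.0021 -0.0033; -0.348 0.272 0.08 -0.0048 0.0021 -0.0033; -0.355 0.263 0.083 -0.0048 0.0021 -0.0033; -0.361 0.253 0.086 -0.0048 0.0021 -0.0033; -0.368 0.243 0.089 -0.0048 0.0021 -0.0033; -0.374 0.232 0.091 -0.0048 0.0021 -0.0033; -0.38 0.222 0.093 -0.0048 0.0021 -0.0033"

```text
time_s: 4.95
position: [0.4993, -0.0611, 0.2686]
tcp_rot: [[0.875, 0.427, 0.228], [0.474, -0.85, -0.228], [0.097, 0.308, -0.947]]
force: [0.6, -0.8, -3.2]
opening: 0.135
grasp_force: 30.0
```

Request:
apply_moves:
  plan: "-0.385 0.211 0.095 -0.0048 0.0021 -0.0033; -0.391 0.2 0.096 -0.0048 0.0021 -0.0033; -0.396 0.189 0.097 -0.0048 0.0021 -0.0033; -0.401 0.178 0.097 -0.0048 0.0021 -0.0033; -0.406 0.167 0.097 -0.0048 0.0021 -0.0033; -0.41 0.156 0.096 -0.0048 0.0021 -0.0033; 0 0 0 0 0 0; 0 0 0 0 0 0; 0 0 0 0 0 0; 0 0 0 0 0 0"

```text
time_s: 5.78
position: [0.4342, -0.1755, 0.2506]
tcp_rot: [[0.794, 0.476, 0.378], [0.596, -0.733, -0.329], [0.121, 0.486, -0.865]]
force: [-0.4, -0.7, -2.8]
opening: 0.132
grasp_force: 30.0
```

Run:
```python
from h import *
s=bot.read_state(); print(s["position"],s["joint_positions"],s["tcp_rot"])
a=capture("wrist")[:,:,::-1]; cv2.imwrite("pics/w2.png",a); np.save("w2s.npy",s,allow_pickle=True)
b=capture("side")[:,:,::-1]; cv2.imwrite("pics/side2.png",b)
b=cv2.resize(b[180:320,340:500],None,fx=3.5,fy=3.5,interpolation=cv2.INTER_CUBIC)
o=np.zeros((600,800,3),np.uint8); o[:]=0
cv2.imwrite("pics/side2c.png",b)
print(proj(cam("wrist",s),[[.4958,-.2508,.2]]))
```

```text
[ 0.43416446 -0.17552719  0.25059848] [-33.07316035   8.24351136 122.26366803 -11.6613588   20.04207955
  31.79510142] [[ 0.79423497  0.47566977  0.37805962]
 [ 0.59550838 -0.73295065 -0.32886641]
 [ 0.12066723  0.48633488 -0.86540037]]
[[395.78756919 205.33682821]]
```

View pics/w2.png

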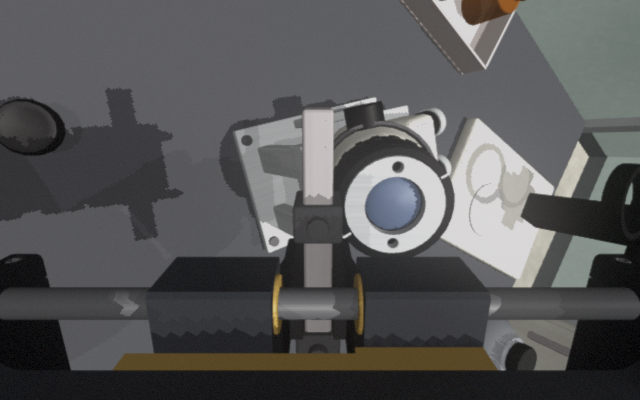

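The ring is at wrist (395,205), within 1 px of the prediction, with holes at about (398,167) and (392,243). The bar's far end is at about (317,109). I'll refine with blob centroids and check the spanner's offset in the hand.

```bash
cat > meas.py <<'E'
from h import *
def blob(img,uv,r=8,bright=None):
    u,v=map(int,np.round(uv)); g=cv2.cvtColor(img,cv2.COLOR_BGR2GRAY).astype(float)[v-r:v+r+1,u-r:u+r+1]
    m=np.clip(np.percentile(g,75)-g-40,0,None)
    n,l,st,c=cv2.connectedComponentsWithStats((m>0).astype(np.uint8))
    k=min(range(1,n),key=lambda i:np.linalg.norm(c[i]-r)); m=m*(l==k); yy,xx=np.mgrid[:2*r+1,:2*r+1]
    return np.array([u-r+(m*xx).sum()/m.sum(), v-r+(m*yy).sum()/m.sum()]),st[k][4]
E
python3 - <<'E'
from meas import *
s=np.load("w2s.npy",allow_pickle=True).item(); cw=cam("wrist",s); cs=cam("side")
iw=cv2.imread("pics/w2.png"); i0=cv2.imread("pics/side0.png")
hw=[blob(iw,p) for p in ((398,167),(392,243))]; hs=[blob(i0,p,5) for p in ((431.2,259.5),(425.7,286.7))]; print(hw,hs)
hw=np.array([h[0] for h in hw]); hs=np.array([h[0] for h in hs])
for use in ("w","s","ws"):
    def res(x):
        _,Rr=ringR(x[2],x[3]); C=np.array([x[0],x[1],.2]); h=C+np.array([[0,.03,0],[0,-.03,0]])@Rr.T
        return np.r_[(proj(cw,h)-hw).ravel()*("w" in use),(proj(cs,h)-hs).ravel()*("s" in use),(x[2]+.7229)*20]
    r=least_squares(res,[.496,-.251,-.723,-.24]); print(use,r.x,np.degrees(r.x[2:]),np.round(r.fun,2))
t=lambda P:s["position"]+np.array(P)@s["tcp_rot"].T
print(proj(cw,t([[.075,.006,-.028],[.075,-.006,-.028],[.075,.006,-.008],[.038,0,-.031],[.022,0,-.031]])))
g=cv2.cvtColor(iw,cv2.COLOR_BGR2GRAY); print(g[100:120,317],g[150,296:340])
E
```

```text
[(array([397.45198624, 166.47315191]), np.int32(118)), (array([392.29371429, 242.203     ]), np.int32(95))] [(array([431.62829052, 263.12052014]), np.int32(45)), (array([425.50472335, 286.12820513]), np.int32(14))]
w [ 0.49519143 -0.25002153 -0.72463638 -0.23824373] [-41.51860645 -13.65036008] [-0.    0.06 -0.   -0.06 -0.   -0.   -0.    0.   -0.03]
s [ 0.49390177 -0.25330949 -0.78919504 -0.17295027] [-45.21754515  -9.90932042] [ 0.    0.    0.    0.   -0.28 -1.96  0.26  1.68 -1.33]
ws [ 0.4953276  -0.25070947 -0.77562635 -0.1962015 ] [-44.4401165  -11.24151796] [ 0.53  0.19  0.74  0.52 -0.7  -3.25 -0.49  0.42 -1.05]
[[331.86415818 107.01716398]
 [299.3608226  107.03797354]
 [330.06538122 105.06479095]
 [315.78682811 204.91516287]
 [315.87345489 242.51616987]]
[ 97  99  90  70  69  69  69  82  92 122 165 178 185 191 194 194 193 193
 193 193] [103 101 101 104 113 115 109 124 151 175 187 188 188 187 188 189 190 192
 193 193 193 193 193 193 193 193 192 193 194 193 191 192 194 193 194 194
 188 132 101 102 103 105 105 106]
```

View pics/side2c.png

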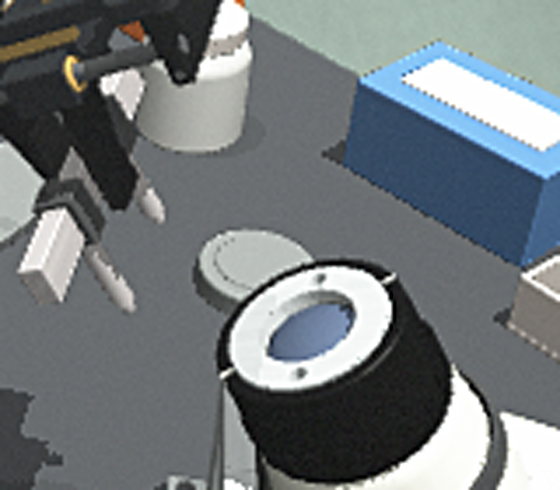

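The side crop shows both pins clear and the ring unobstructed, and the wrist fit agrees with the earlier fit to under 1 mm. I'll move to 10 mm above the holes.

Run:
```python
from h import *
P,R=tgt([.4953,-.2502,.2],np.radians(-41.5),np.radians(-13.65),.010,0,.0007)
P2,_=tgt([.4953,-.2502,.2],np.radians(-41.5),np.radians(-13.65),.045,0,.0007)
rows(P2,R,4); s=bot.read_state(); s["position"]=P2;s["tcp_rot"]=R; rows(P,R,3,s)
```

```text
dist 14.9 ang 0.08/row
-0.0058 0.2969 0.022 0 -0.0002 0.0001; -0.0056 0.2969 0.022 0 -0.0002 0.0001; -0.0053 0.2969 0.022 0 -0.0002 0.0001; -0.0051 0.2969 0.022 0 -0.0002 0.0001
dist 11.7 ang 0.00/row
-0 -0 0.2333 0 0 0; -0 -0 0.2333 0 0 0; -0 -0 0.2333 0 0 0
```

Request:
apply_moves:
  plan: "-0.0055 0.297 0.022 0 -0.0002 0.0001; -0.0055 0.297 0.022 0 -0.0002 0.0001; -0.0055 0.297 0.022 0 -0.0002 0.0001; -0.0055 0.297 0.022 0 -0.0002 0.0001; 0 0 0.233 0 0 0; 0 0 0.233 0 0 0; 0 0 0.233 0 0 0; 0 0 0 0 0 0; 0 0 0 0 0 0; 0 0 0 0 0 0"

```text
time_s: 6.72
position: [0.4758, -0.2326, 0.245]
tcp_rot: [[0.797, 0.474, 0.374], [0.592, -0.734, -0.332], [0.117, 0.486, -0.866]]
force: [0.1, 0.7, -3.3]
opening: 0.134
grasp_force: 30.0
```

Run:
```python
from h import *
s=bot.read_state(); np.save("w3s.npy",s,allow_pickle=True)
P,R=tgt([.4953,-.2502,.2],np.radians(-41.5),np.radians(-13.65),.010,0,.0007)
print((s["position"]-P)@R*1000, np.degrees(Ro.from_matrix(R.T@s["tcp_rot"]).as_rotvec()),s["force"],s["joint_positions"])
b=capture("side")[:,:,::-1]; cv2.imwrite("pics/side3.png",b); a=capture("wrist")[:,:,::-1]; cv2.imwrite("pics/w3.png",a)
b=cv2.resize(b[225:315,385:475],(590,590),interpolation=cv2.INTER_CUBIC)
cv2.imwrite("pics/side3c.png",b)
_,Rr=ringR(np.radians(-41.5),np.radians(-13.65)); h=np.array([.4952,-.25,.2])+np.array([[0,.03,0],[0,-.03,0]])@Rr.T
tip=s["position"]+np.array([[.03,0,.042],[-.03,0,.042]])@s["tcp_rot"].T
sc=lambda uv:(uv-np.array([385,225]))*590/90
print(sc(proj(cam("side"),h)),sc(proj(cam("side"),tip)))
```

```text
[-0.53100747 -0.30105296 -0.10030097] [ 0.02023716 -0.05023771 -0.00902803] [ 0.0602394   0.67332993 -3.34792015] [-36.72580653  13.51638373 115.76083412  -6.79209238  20.97811885
  24.12508511]
[[297.16794192 225.10087118]
 [261.27576224 404.12184066]] [[280.94411036 196.36317337]
 [243.55866531 374.21226205]]
```

View pics/side3c.png

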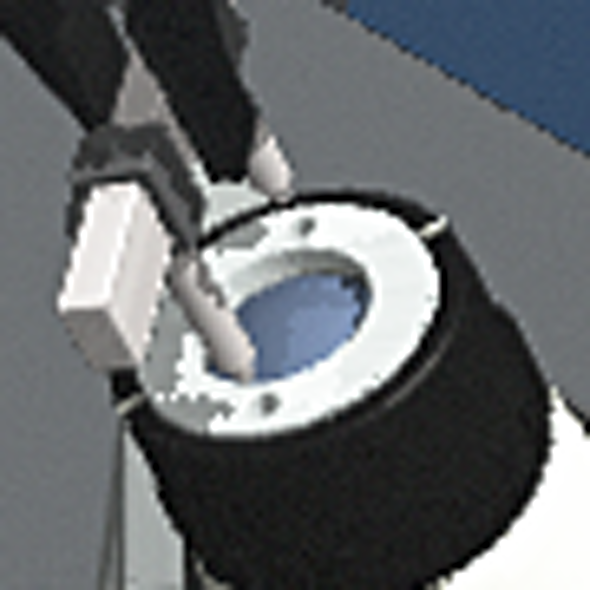

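Tips are seen at (248,378) and (286,197), and holes at (268,402) and (307,226). The remaining offset is about 0.6 mm in both x and y. I'll correct that and descend part way first.

Request:
apply_moves:
  plan: "0.013 0.012 0.02 0 0 0; 0 0 0.04 0 0 0; 0 0 0.04 0 0 0; 0 0 0.04 0 0 0; 0 0 0.04 0 0 0; 0 0 0.04 0 0 0; 0 0 0.04 0 0 0; 0 0 0 0 0 0; 0 0 0 0 0 0; 0 0 0 0 0 0"

```text
time_s: 7.65
position: [0.4811, -0.2375, 0.2337]
tcp_rot: [[0.798, 0.474, 0.373], [0.591, -0.735, -0.332], [0.117, 0.485, -0.866]]
force: [0.0, 0.1, -3.1]
opening: 0.134
grasp_force: 30.0
```

```bash
cat > chk.py <<'E'
from h import *
s=bot.read_state(); C=[.4953,-.2502,.2]
P,R=tgt(C,np.radians(-41.5),np.radians(-13.65),0)
print("xyz mm (tool; z>0 = depth)",np.round((s["position"]-P)@R*1000,2),"rot",np.round(np.degrees(Ro.from_matrix(R.T@s["tcp_rot"]).as_rotvec()),2),"F tool",np.round((s["force"])@s["tcp_rot"],1),"M",np.round(s["moment"]@s["tcp_rot"],2),s["opening"])
E
python3 chk.py
```

```text
xyz mm (tool; z>0 = depth) [0.18 0.32 3.25] rot [ 0.03 -0.09  0.04] F tool [-0.3 -1.6  2.7] M [ 0.67 -0.21  0.01] 0.13433300504824175
```

Request:
apply_moves:
  plan: "0 0 0.02 0 0 0; 0 0 0.02 0 0 0; 0 0 0.02 0 0 0; 0 0 0 0 0 0; 0 0 0 0 0 0; 0 0 0 0 0 0; 0 0 0 0 0 0"

```text
time_s: 8.23
position: [0.4822, -0.2385, 0.2312]
tcp_rot: [[0.798, 0.473, 0.373], [0.591, -0.735, -0.332], [0.117, 0.485, -0.866]]
force: [-0.5, 1.1, -2.6]
opening: 0.133
grasp_force: 30.0
```

```bash
python3 chk.py
python3 - <<'E'
from h import *
b=capture("side")[:,:,::-1]; cv2.imwrite("pics/side4.png",b)
cv2.imwrite("pics/side4c.png",cv2.resize(b[225:315,385:475],(590,590),interpolation=cv2.INTER_CUBIC))
E
```

```text
xyz mm (tool; z>0 = depth) [0.23 0.34 6.19] rot [ 0.02 -0.08  0.04] F tool [-0.  -2.3  1.7] M [ 0.71 -0.1  -0.  ] 0.13271075874660057
```

View pics/side4c.png

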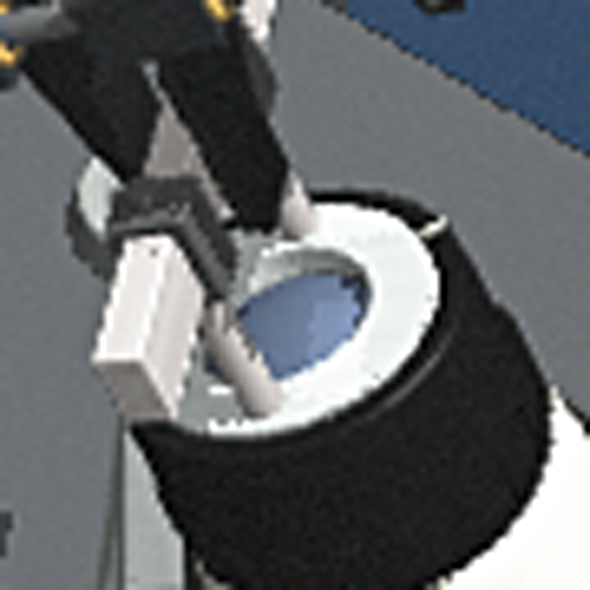

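The pins sit in both holes with almost no side force. I'll seat them about 1 mm further, check the force, then turn.

Request:
apply_moves:
  plan: "0 0 0.01 0 0 0; 0 0 0.01 0 0 0; 0 0 0 0 0 0; 0 0 0 0 0 0; 0 0 0 0 0 0"

```text
time_s: 8.7
position: [0.4826, -0.2385, 0.2308]
tcp_rot: [[0.798, 0.473, 0.374], [0.592, -0.735, -0.332], [0.117, 0.486, -0.866]]
force: [-2.0, 5.1, 4.4]
opening: 0.132
grasp_force: 30.0
```

```bash
python3 chk.py
```

```text
xyz mm (tool; z>0 = depth) [0.45 0.37 6.67] rot [-0.01 -0.06  0.03] F tool [ 1.9 -2.6 -6.3] M [ 0.93 -0.11 -0.05] 0.13196138507353067
```

The shoulders seat lightly (about 8 N), so the pins are fully in. Turning clockwise now.

Request:
apply_moves:
  plan: "0 0 0 0 0 0.005; 0 0 0 0 0 0.005; 0 0 0 0 0 0.005; 0 0 0 0 0 0.005; 0 0 0 0 0 0.005; 0 0 0 0 0 0.005; 0 0 0 0 0 0.005; 0 0 0 0 0 0.005; 0 0 0 0 0 0.005; 0 0 0 0 0 0.005"

```text
time_s: 9.53
position: [0.4823, -0.2388, 0.2308]
tcp_rot: [[0.905, 0.204, 0.373], [0.336, -0.881, -0.332], [0.261, 0.426, -0.866]]
force: [-4.4, 2.8, 4.2]
opening: 0.134
grasp_force: 30.0
```

```bash
python3 chk.py
```

```text
xyz mm (tool; z>0 = depth) [0.09 0.43 6.65] rot [-0.03 -0.1  18.02] F tool [-1.9 -1.5 -6.2] M [ 0.6  -0.73 -0.26] 0.13371582701402626
```

Torque is about 0.25 N·m, as expected. Continuing.

Request:
apply_moves:
  plan: "0 0 0 0 0 0.005; 0 0 0 0 0 0.005; 0 0 0 0 0 0.005; 0 0 0 0 0 0.005; 0 0 0 0 0 0.005; 0 0 0 0 0 0.005; 0 0 0 0 0 0.005; 0 0 0 0 0 0.005; 0 0 0 0 0 0.005; 0 0 0 0 0 0.005"

```text
time_s: 10.37
position: [0.482, -0.2387, 0.2307]
tcp_rot: [[0.924, -0.086, 0.373], [0.047, -0.942, -0.332], [0.379, 0.324, -0.866]]
force: [-5.3, 3.5, 3.9]
opening: 0.139
grasp_force: 30.0
```

Request:
apply_moves:
  plan: "0 0 0 0 0 0.005; 0 0 0 0 0 0.005; 0 0 0 0 0 0.005; 0 0 0 0 0 0.005; 0 0 0 0 0 0.005; 0 0 0 0 0 0.005; 0 0 0 0 0 0.005; 0 0 0 0 0 0.005; 0 0 0 0 0 0.005; 0 0 0 0 0 0"

```text
time_s: 11.2
position: [0.4819, -0.2384, 0.2305]
tcp_rot: [[0.864, -0.34, 0.372], [-0.218, -0.918, -0.332], [0.454, 0.205, -0.867]]
force: [-5.0, 3.3, 4.5]
opening: 0.134
grasp_force: 30.0
```

```bash
python3 chk.py
```

```text
xyz mm (tool; z>0 = depth) [-0.13 -0.22  6.68] rot [ 0.   -0.14 52.22] F tool [-3.  -0.4 -6.8] M [ 0.29 -1.09 -0.18] 0.1344353134671956
```

Not at the stop yet. I'll turn on in smaller steps and watch for the torque to rise.

Request:
apply_moves:
  plan: "0 0 0 0 0 0.004; 0 0 0 0 0 0.004; 0 0 0 0 0 0.004; 0 0 0 0 0 0.003; 0 0 0 0 0 0.003; 0 0 0 0 0 0; 0 0 0 0 0 0"

```text
time_s: 11.78
position: [0.4819, -0.2383, 0.2304]
tcp_rot: [[0.82, -0.434, 0.372], [-0.32, -0.888, -0.332], [0.474, 0.153, -0.867]]
force: [-4.8, 3.4, 4.5]
opening: 0.136
grasp_force: 30.0
```

```bash
python3 chk.py
```

```text
xyz mm (tool; z>0 = depth) [-0.06 -0.31  6.7 ] rot [ 1.000e-02 -1.400e-01  5.865e+01] F tool [-2.9 -0.2 -6.8] M [ 0.29 -1.06 -0.15] 0.1361517663537675
```

Request:
apply_moves:
  plan: "0 0 0 0 0 0.003; 0 0 0 0 0 0.003; 0 0 0 0 0 0.003; 0 0 0 0 0 0; 0 0 0 0 0 0; 0 0 0 0 0 0"

```text
time_s: 12.28
position: [0.482, -0.2382, 0.2304]
tcp_rot: [[0.796, -0.478, 0.372], [-0.367, -0.869, -0.332], [0.482, 0.127, -0.867]]
force: [-3.3, 5.2, 3.5]
opening: 0.135
grasp_force: 30.6
```

```bash
python3 chk.py
```

```text
xyz mm (tool; z>0 = depth) [ 0.06 -0.34  6.67] rot [-1.000e-02 -1.400e-01  6.173e+01] F tool [-2.9 -2.5 -6. ] M [ 0.42 -0.99 -0.55] 0.13481657836198793
```

Request:
apply_moves:
  plan: "0 0 0 0 0 0.003; 0 0 0 0 0 0; 0 0 0 0 0 0; 0 0 0 0 0 0; 0 0 0 0 0 0"

```text
time_s: 12.7
position: [0.482, -0.2382, 0.2305]
tcp_rot: [[0.787, -0.492, 0.372], [-0.383, -0.862, -0.332], [0.484, 0.119, -0.867]]
force: [-4.4, 4.4, 4.2]
opening: 0.135
grasp_force: 31.1
```

```bash
python3 chk.py
python3 - <<'E'
from h import *
b=capture("side")[:,:,::-1]
cv2.imwrite("pics/side5c.png",cv2.resize(b[225:315,385:475],(590,590),interpolation=cv2.INTER_CUBIC))
E
```

```text
xyz mm (tool; z>0 = depth) [ 0.05 -0.31  6.66] rot [-2.000e-02 -1.400e-01  6.277e+01] F tool [-3.1 -1.1 -6.8] M [ 0.4  -1.   -0.67] 0.1347860289878951
```

View pics/side5c.png

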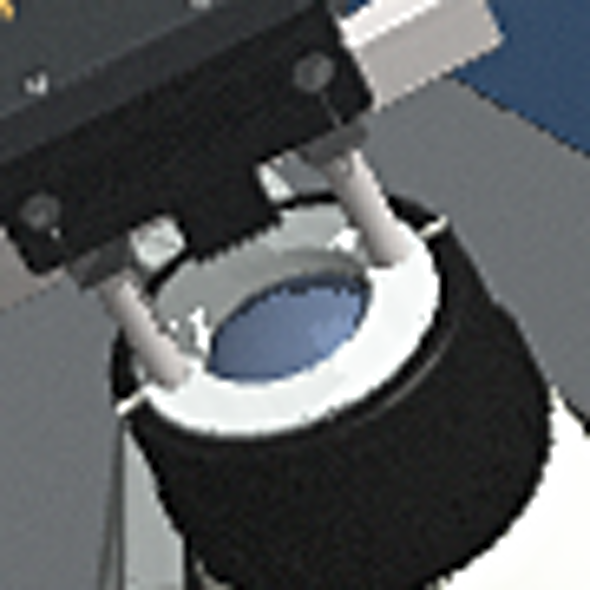

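The pins are in line with the white index lines at (432,228) and (130,403). Torque has risen to 0.67 N·m, so the ring is home. I'll relax the twist slightly and withdraw straight out.

Request:
apply_moves:
  plan: "0 0 0 0 0 -0.004; 0 0 0 0 0 -0.004; 0 0 0 0 0 0; 0 0 -0.04 0 0 0; 0 0 -0.06 0 0 0; 0 0 -0.1 0 0 0; 0 0 -0.2 0 0 0; 0 0 -0.4 0 0 0; 0 0 -0.4 0 0 0; 0 0 0 0 0 0"

```text
time_s: 13.58
position: [0.4607, -0.219, 0.2863]
tcp_rot: [[0.805, -0.457, 0.378], [-0.34, -0.878, -0.335], [0.486, 0.141, -0.863]]
force: [-0.8, -0.1, -2.8]
opening: 0.132
grasp_force: 30.0
```

Run:
```python
from h import *
s=bot.read_state(); print(s["position"],s["force"])
cs=cv2.imwrite("pics/side6.png",capture("side")[:,:,::-1])
R=down(np.arctan2(.268,.963)); Pm=[.56,-.08,.30]
rows([.6141,.131,.22],R,18)
```

```text
[ 0.46074331 -0.21899806  0.28632703] [-0.75381991 -0.08745552 -2.84322778]
dist 21.5 ang 2.81/row
-0.0306 -0.4298 -0.0037 0.0029 -0.0038 -0.0062; -0.0139 -0.4307 0.0046 0.0029 -0.0038 -0.0062; 0.003 -0.4307 0.0124 0.0029 -0.0038 -0.0062; 0.02 -0.43 0.0199 0.0029 -0.0038 -0.0062; 0.0372 -0.4285 0.0269 0.0029 -0.0038 -0.0062; 0.0545 -0.4262 0.0335 0.0029 -0.0038 -0.0062; 0.0718 -0.4231 0.0395 0.0029 -0.0038 -0.0062; 0.0891 -0.4192 0.0452 0.0029 -0.0038 -0.0062; 0.1064 -0.4145 0.0503 0.0029 -0.0038 -0.0062; 0.1236 -0.4092 0.0549 0.0029 -0.0038 -0.0062; 0.1407 -0.403 0.059 0.0029 -0.0038 -0.0062; 0.1576 -0.3962 0.0626 0.0029 -0.0038 -0.0062; 0.1744 -0.3886 0.0656 0.0029 -0.0038 -0.0062; 0.1909 -0.3803 0.0681 0.0029 -0.0038 -0.0062; 0.2071 -0.3714 0.0701 0.0029 -0.0038 -0.0062; 0.223 -0.3618 0.0715 0.0029 -0.0038 -0.0062; 0.2385 -0.3515 0.0723 0.0029 -0.0038 -0.0062; 0.2536 -0.3407 0.0726 0.0029 -0.0038 -0.0062
```

Request:
apply_moves:
  plan: "-0.031 -0.43 -0.004 0.0029 -0.0038 -0.0062; -0.014 -0.431 0.005 0.0029 -0.0038 -0.0062; 0.003 -0.431 0.012 0.0029 -0.0038 -0.0062; 0.02 -0.43 0.02 0.0029 -0.0038 -0.0062; 0.037 -0.429 0.027 0.0029 -0.0038 -0.0062; 0.055 -0.426 0.034 0.0029 -0.0038 -0.0062; 0.072 -0.423 0.04 0.0029 -0.0038 -0.0062; 0.089 -0.419 0.045 0.0029 -0.0038 -0.0062; 0.106 -0.415 0.05 0.0029 -0.0038 -0.0062; 0.124 -0.409 0.055 0.0029 -0.0038 -0.0062"

```text
time_s: 14.47
position: [0.5458, -0.0233, 0.2456]
tcp_rot: [[0.978, -0.046, 0.202], [-0.023, -0.993, -0.112], [0.205, 0.105, -0.973]]
force: [0.4, -0.4, -3.3]
opening: 0.137
grasp_force: 30.0
```

Request:
apply_moves:
  plan: "0.141 -0.403 0.059 0.0029 -0.0038 -0.0062; 0.158 -0.396 0.063 0.0029 -0.0038 -0.0062; 0.174 -0.389 0.066 0.0029 -0.0038 -0.0062; 0.191 -0.38 0.068 0.0029 -0.0038 -0.0062; 0.207 -0.371 0.07 0.0029 -0.0038 -0.0062; 0.223 -0.362 0.072 0.0029 -0.0038 -0.0062; 0.239 -0.352 0.072 0.0029 -0.0038 -0.0062; 0.254 -0.341 0.073 0.0029 -0.0038 -0.0062; 0 0 0 0 0 0; 0 0 0 0 0 0"

```text
time_s: 15.3
position: [0.6133, 0.1327, 0.2166]
tcp_rot: [[0.962, 0.275, -0.002], [0.275, -0.962, 0.007], [-0.0, -0.007, -1.0]]
force: [0.3, -0.5, -3.1]
opening: 0.134
grasp_force: 30.0
```

Request:
apply_moves:
  plan: "0 0 0 0 0 0; 0 0 0 0 0 0"

```text
time_s: 15.47
position: [0.6119, 0.1314, 0.2178]
tcp_rot: [[0.962, 0.273, -0.003], [0.273, -0.962, 0.007], [-0.001, -0.007, -1.0]]
force: [-0.4, 0.6, -2.8]
opening: 0.136
grasp_force: 30.0
```

Run:
```python
from h import *
s=bot.read_state(); print(s["position"],s["force"],s["tcp_rot"])
a=capture("wrist")[:,:,::-1];cv2.imwrite("pics/w7.png",a); b=capture("side")[:,:,::-1]
A=cv2.resize(a,(400,250)); B=cv2.resize(b[130:260,270:430],None,fx=2.5,fy=2.5,interpolation=cv2.INTER_CUBIC)
C=cv2.resize(cv2.imread("pics/side6.png")[225:315,385:475],(325,325),interpolation=cv2.INTER_CUBIC)
o=np.zeros((580,800,3),np.uint8); o[:250,:400]=A; o[:325,400:]=B; o[252:577,:325]=C; cv2.imwrite("pics/mix.png",o)
R=down(np.arctan2(.268,.963)); rows([.6141,.131,.11],R,8)
```

```text
[0.61192157 0.1314385  0.21781139] [-0.41351926  0.57586054 -2.77352038] [[ 9.62060577e-01  2.72823646e-01 -2.58914343e-03]
 [ 2.72835052e-01 -9.62038246e-01  6.59140495e-03]
 [-6.92563876e-04 -7.04773993e-03 -9.99974925e-01]]
dist 13.5 ang 0.06/row
0.0047 0.0044 0.2709 -0.0001 -0 0.0001; 0.0047 0.0041 0.2709 -0.0001 -0 0.0001; 0.0047 0.0039 0.2709 -0.0001 -0 0.0001; 0.0047 0.0036 0.2709 -0.0001 -0 0.0001; 0.0047 0.0034 0.2709 -0.0001 -0 0.0001; 0.0047 0.0032 0.2709 -0.0001 -0 0.0001; 0.0047 0.0029 0.2709 -0.0001 -0 0.0001; 0.0047 0.0027 0.2709 -0.0001 -0 0.0001
```

View pics/mix.png

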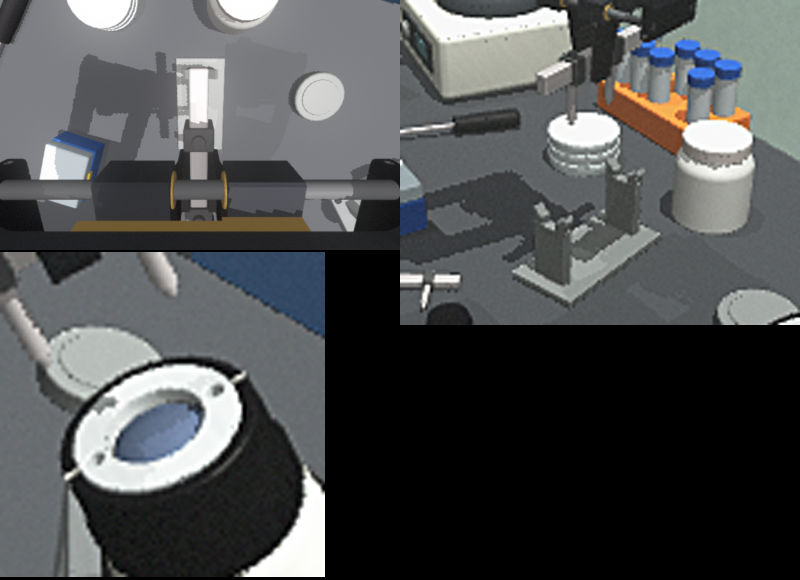

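The spanner hangs level above the rest. The ring holes at (217,390) and (98,458) stand beside the index lines. Counting back, that was picture 11, one over the limit of 10, so I'll view no more and work from numbers.

Run:
```python
import cv2
for n in("w2","w7"):
    g=cv2.cvtColor(cv2.imread(f"pics/{n}.png"),cv2.COLOR_BGR2GRAY); print(n,g[100:120,317],g[150,298:340])
```

```text
w2 [ 97  99  90  70  69  69  69  82  92 122 165 178 185 191 194 194 193 193
 193 193] [101 104 113 115 109 124 151 175 187 188 188 187 188 189 190 192 193 193
 193 193 193 193 193 193 192 193 194 193 191 192 194 193 194 194 188 132
 101 102 103 105 105 106]
w7 [207 206 203 157 141 140 137 126 125 163 215 233 247 252 252 253 253 253
 252 252] [200 190 157 141 149 205 229 246 252 253 253 253 253 253 253 253 253 253
 254 252 252 253 253 253 253 253 253 253 253 253 253 253 245 231 213 196
 205 208 208 208 208 208]
```

Request:
apply_moves:
  plan: "0.005 0.004 0.27 -0.0001 0 0.0001; 0.005 0.004 0.27 -0.0001 0 0.0001; 0.005 0.004 0.27 -0.0001 0 0.0001; 0.005 0.004 0.27 -0.0001 0 0.0001; 0.005 0.003 0.27 -0.0001 0 0.0001; 0.005 0.003 0.27 -0.0001 0 0.0001; 0.005 0.003 0.27 -0.0001 0 0.0001; 0.005 0.003 0.27 -0.0001 0 0.0001; 0 0 0 0 0 0; 0 0 0 0 0 0"

```text
time_s: 16.4
position: [0.6139, 0.1314, 0.11]
tcp_rot: [[0.963, 0.268, -0.002], [0.268, -0.963, 0.002], [-0.001, -0.003, -1.0]]
force: [-0.2, -0.5, -2.5]
opening: 0.137
grasp_force: 30.0
```

Request:
apply_moves:
  plan: "0 0 0 0 0 0; 0 0 0 0 0 0"

```text
time_s: 16.57
position: [0.6154, 0.1318, 0.1117]
tcp_rot: [[0.963, 0.269, 0.002], [0.269, -0.963, 0.002], [0.003, -0.002, -1.0]]
force: [-0.5, 0.9, -3.0]
opening: 0.139
grasp_force: 30.0
```

Run:
```python
from h import *
s=bot.read_state(); print(s["position"],s["force"],s["tcp_rot"])
rows([.6141,.131,.073],down(np.arctan2(.268,.963)),8)
```

```text
[0.61538588 0.13181868 0.1116717 ] [-0.50915448  0.89921248 -2.99196563] [[ 0.96323494  0.26865331  0.00196283]
 [ 0.26864858 -0.96323533  0.00237543]
 [ 0.00252883 -0.00176078 -0.99999525]]
dist 4.8 ang 0.02/row
-0.0039 0.0013 0.0967 -0 -0.0001 0; -0.0039 0.0013 0.0967 -0 -0.0001 0; -0.0038 0.0012 0.0967 -0 -0.0001 0; -0.0038 0.0012 0.0967 -0 -0.0001 0; -0.0038 0.0012 0.0967 -0 -0.0001 0; -0.0037 0.0012 0.0967 -0 -0.0001 0; -0.0037 0.0012 0.0967 -0 -0.0001 0; -0.0037 0.0011 0.0967 -0 -0.0001 0
```

Bar end row and columns are unchanged from before the turn, so there was no slip. Lowering.

Request:
apply_moves:
  plan: "-0.004 0.0013 0.096 0 0 0; -0.004 0.0013 0.096 0 0 0; -0.004 0.0013 0.096 0 0 0; -0.004 0.0013 0.096 0 0 0; -0.004 0.0013 0.096 0 0 0; -0.004 0.0013 0.096 0 0 0; -0.004 0.0013 0.096 0 0 0; -0.004 0.0013 0.096 0 0 0; 0 0 0 0 0 0; 0 0 0 0 0 0"

```text
time_s: 17.4
position: [0.6127, 0.1311, 0.0714]
tcp_rot: [[0.963, 0.269, -0.002], [0.269, -0.963, 0.002], [-0.001, -0.003, -1.0]]
force: [-0.3, -0.3, -3.4]
opening: 0.133
grasp_force: 30.0
```

Request:
apply_moves:
  plan: "0 0 0.02 0 0 0; 0 0 0.02 0 0 0; 0 0 0.02 0 0 0; 0 0 0.02 0 0 0; 0 0 0.02 0 0 0; 0 0 0 0 0 0; 0 0 0 0 0 0; 0 0 0 0 0 0; 0 0 0 0 0 0"

```text
time_s: 18.15
position: [0.6131, 0.1311, 0.067]
tcp_rot: [[0.963, 0.269, -0.0], [0.269, -0.963, 0.002], [0.0, -0.002, -1.0]]
force: [-1.0, -1.0, -3.6]
opening: 0.135
grasp_force: 30.0
```

Request:
apply_moves:
  plan: "0 0 0.01 0 0 0; 0 0 0.01 0 0 0; 0 0 0 0 0 0; 0 0 0 0 0 0; 0 0 0 0 0 0; 0 0 0 0 0 0"

```text
time_s: 18.65
position: [0.6131, 0.1311, 0.067]
tcp_rot: [[0.963, 0.269, -0.0], [0.269, -0.963, 0.002], [0.001, -0.002, -1.0]]
force: [-2.0, 0.2, 5.5]
opening: 0.133
grasp_force: 30.0
```

The bar is seated on the notch floor (force went from -3.6 to +5.5 N). Releasing.

Request:
apply_moves:
  plan: "0 0 0 0 0 0; 0 0 0 0 0 0; 0 0 0 0 0 0; 0 0 0 0 0 0; 0 0 0 0 0 0; 0 0 0 0 0 0; 0 0 0 0 0 0; 0 0 0 0 0 0"
  gripper: 0.1

```text
time_s: 19.32
position: [0.613, 0.1311, 0.0658]
tcp_rot: [[0.963, 0.269, -0.001], [0.269, -0.963, 0.002], [-0.0, -0.002, -1.0]]
force: [0.2, -0.4, -0.4]
opening: 0.537
grasp_force: 0.0
```

Request:
apply_moves:
  plan: "0 0 -0.1 0 0 0; 0 0 -0.2 0 0 0; 0 0 -0.3 0 0 0; 0 0 -0.5 0 0 0; 0 0 -0.6 0 0 0; 0 0 -0.6 0 0 0; 0 0 -0.6 0 0 0; 0 0 -0.5 0 0 0; 0 0 0 0 0 0; 0 0 0 0 0 0"

```text
time_s: 20.15
position: [0.6142, 0.1308, 0.2389]
tcp_rot: [[0.963, 0.269, 0.005], [0.269, -0.963, 0.002], [0.005, -0.001, -1.0]]
force: [-0.9, -0.5, 0.0]
opening: 0.55
grasp_force: 0.0
```

Request:
apply_moves:
  plan: "0 0 0 0 0 0; 0 0 0 0 0 0; 0 0 0 0 0 0; 0 0 0 0 0 0; 0 0 0 0 0 0; 0 0 0 0 0 0"

```text
time_s: 20.65
position: [0.6129, 0.1307, 0.2352]
tcp_rot: [[0.963, 0.269, -0.002], [0.269, -0.963, 0.002], [-0.001, -0.003, -1.0]]
force: [0.5, 0.4, 0.0]
opening: 0.557
grasp_force: 0.0
```

Run:
```python
from h import *
s=bot.read_state(); w=cam("wrist",s); print(s["position"],s["force"])
a=capture("wrist")[:,:,::-1]; cv2.imwrite("pics/w8.png",a)
b=capture("side")[:,:,::-1].copy(); cv2.imwrite("pics/side8.png",b)
# did the rest region return to its start look (side view), and ring pose
a0=cv2.imread("pics/side0.png"); d=np.abs(a0.astype(int)-b).max(2)[185:235,322:372]
print("changed px in rest region",(d>50).sum(),"of",d.size)
# bar ends in wrist view where expected
C=np.array([.614,.1303,.095]); ux=np.array([.963,.269,0]); uy=np.array([-.269,.963,0])
g=cv2.cvtColor(a,cv2.COLOR_BGR2GRAY)
for t in (-.07,-.045,0,.045,.07):
    p=proj(w,[C+t*ux+k*.001*uy for k in range(-12,13)]); print(t,[int(g[int(round(v)),int(round(u))]) for u,v in p])
p=proj(w,[C+k*.001*ux for k in range(66,86)]); print([int(g[int(round(v)),int(round(u))]) for u,v in p])
p=proj(w,[C-k*.001*ux for k in range(66,86)]); print([int(g[int(round(v)),int(round(u))]) for u,v in p])
```

```text
[0.61288717 0.13069167 0.23518944] [0.53513916 0.35200887 0.00266203]
changed px in rest region 211 of 2500
-0.07 [131, 132, 132, 133, 132, 132, 134, 172, 234, 250, 250, 249, 248, 248, 247, 249, 249, 245, 218, 141, 130, 131, 132, 132, 132]
-0.045 [91, 90, 90, 91, 91, 92, 111, 175, 235, 252, 251, 250, 250, 251, 250, 251, 251, 248, 219, 126, 90, 90, 90, 89, 88]
0 [201, 202, 201, 201, 201, 201, 193, 159, 159, 165, 166, 170, 171, 172, 171, 171, 172, 172, 165, 146, 146, 146, 147, 145, 146]
0.045 [209, 209, 209, 207, 208, 207, 198, 160, 165, 169, 171, 171, 173, 175, 176, 175, 172, 169, 152, 137, 136, 137, 136, 137, 135]
0.07 [211, 211, 207, 209, 210, 210, 206, 235, 253, 254, 254, 254, 254, 254, 254, 254, 253, 248, 216, 147, 137, 137, 138, 136, 137]
[254, 254, 253, 254, 254, 254, 253, 238, 189, 210, 219, 217, 185, 135, 134, 134, 134, 135, 133, 136]
[248, 248, 248, 248, 248, 248, 248, 247, 246, 230, 166, 133, 130, 130, 132, 132, 131, 131, 131, 131]
```

The bar lies along the notches within about 1 mm of its original place, and the gripper is clear. Handing in.

```bash
python3 -c "
from rig import bot; print(bot.hand_in())"
```

```text
the job is handed in; nothing more can be done
None
```

I set both spanner pins in the ring, screwed it clockwise to its stop and lowered the spanner back into its rest, then handed in at about 21 s (no verdict was returned); I viewed 11 pictures, one over the limit of 10.

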